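Clamp a coupon with the outer feed ring of a spectrometer's sample clamp

ROBOT

A 6-joint arm with a two-finger parallel gripper is mounted at the origin on the work surface. World frame = base frame: x ahead of the robot, y to its left, z up, the work surface at z = 0. Lengths are in m, angles in rad, forces in N, time in s.
With the tool pointing down it reaches from about 0.35 to 0.975 m from the base axis. Payload 4.9 kg.
Tool frame: the origin (TCP) lies midway between the tips of the shut fingers; the grasp point (between the pads) lies 19 mm behind it; y points along the fingers, z is the direction in which the jaws open and shut, and the axes are right-handed (so a half turn about y gives the same grasp; the last joint's range is limited). The gripper opens to 85 mm and grips with 20 to 120 N. Pads are 22 mm wide; open, the fingers measure 114 mm over their backs; the gripper's body (76 mm by 85 mm) begins 54 mm behind the grasp point. The pads swing forward as they close: fully open they stand 13 mm farther back than shut.
Start: joints at [-1.268, 0.053, 1.613, -0, 1.476, -0.119], TCP at [0.256, -0.57, 0.231] pointing down, gripper open.
Joint ranges: [-3.01, 3.01], [-1.01, 2.22], [0.06, 2.58], [-1.02, 4.17], [0.09, 2.62], [-3.14, 3.14]. Speed limits (rad/s): [2.57, 2.57, 3.14, 3.14, 3.14, 3.14].

INTERFACE

Orientations are given as a unit quaternion [w, x, y, z].
In Python, from plant import * gives the robot as it stands.
- The arm moves only by the shell command python3 -m crank 'ROWS'. ROWS is JSON, a list that holds one entry, the list of rows, each a list of 5 numbers: the gripper command: -1 is shut, 1 is fully open, values between are in proportion, then the shift along the tool's x, y, z in cm, then the turn about the tool's y in degrees. In form: [[[jaw, dx, dy, dz, twist], ...]]. A call has 1 to 8 rows; each row shifts and turns the commanded pose from where the row before left it, along the tool's axes as they then stand; what a row does not reach is not made up. A row lasts 1/8 s, in which the tool goes at most 62.5 mm and 10.7 degrees, less where a joint would pass 70% of its speed; a pose out of reach is approached as far as the arm can. A call with a gripper value outside its range is refused whole. The fingers move at their own pace and stop on an object; the grip force is fixed at half the most. Time passes only in rows, so rows that do not move let the fingers close. It gives the time, the measured TCP pose, the force and the opening at its end, in the units of the state.
- state(): the state, without advancing time (a new reading comes with each control period).
- grab_frame(name): name is "scene" or "side" or "wrist"; returns a dict with "frame" (400x640x3 uint8, red, green, blue), "fx", "fy", "cx", "cy" (pixels), "pose" (4x4, takes a point from camera to world coordinates). Camera axes: x right, y up, looking along -z (the intrinsics and any distortion apply to the point x, -y, -z); pixel columns grow to the right and rows downward; lengths in m; the calibration is good to about 2 mm. A picture is of the moment at which its call begins. There is no depth.
- job_done(): hands the job in, once; it reports no verdict.
The state is a dict: "time": time; "joint_pos": joint angles; "joint_vel": joint speeds; "joint_efforts": joint torques, N m; "tool_pos": TCP position; "tool_rot": TCP orientation; "contact_force": force on the tool from outside, world axes, zero at the start; "ft_torque": the same for the moment, N m; "gripper_width": opening from 0.0 (shut) to 1.0 (fully open).
Only numpy, scipy, OpenCV 4.12 (cv2) and the standard library are available. Lean on these libraries where they do the work, as an engineer would, in place of code of your own. Each camera call takes 0.05 s, during which the arm holds its last target.

TASK

The clamp arm of the sampling unit is swung aside: swing it back to its stop, so that its anvil stands over the coupon lying on the window, then turn only the outer of the two concentric knobs on the arm (the feed ring) clockwise until the anvil presses on the coupon with about 15 N, and let go. Coupons differ in thickness, so feel for the contact, and never press harder than 30 N or the window cracks. Leave the inner spring-setting knob on its mark, the coupon centred on the window, and the other coupons, the jar and the spatula where they are.

Things in the scene. Friction and masses are not known exactly. Their poses are not given: they have to be found in the camera images.
- unit: the sampling unit, fixed to the bench: a white housing 200 x 290 mm with a steel deck 50 mm above the bench. Origin on the bench, straight under the window's centre; z up, x and y along the housing's sides. A post, 30 mm thick, carries the swing arm: its vertical axis stands at x = 0, y = +95 mm in this frame
- window (a point): centre of the round window (52 mm over its bezel) flush in the deck, at deck height; one coupon lies on it
- swing (a joint): swing of the clamp arm about the post, rad: 0 = against its stop, pointing along -y of the unit, with the anvil over the window; positive = swung aside, counter-clockwise seen from above (towards +x of the unit), at most 1.35. Stiff friction of about 0.3 N m (some 3 N at the ring); it stays where it is left. The arm is 42 mm wide, 54 mm round at its ends, its top 119 mm above the bench
- feed_ring (a point): centre of the outer knob, the feed ring, half-way up, about 140 mm above the bench and on the anvil's vertical axis, 95 mm from the post's axis: a knurled aluminium ring 56 mm in diameter and 18 mm high, on a neck 40 mm in diameter that leaves a gap of 12 mm between the ring and the arm's top
- feed (a joint): turn of the feed ring, rad, growing clockwise seen from above, range 0 to 3.6; it starts between 0 and 0.5. Each rad lowers the anvil by 6 mm; at 0 the anvil's face is 16 mm above the deck. Turning it freely takes about 0.17 N m and each newton on the anvil adds 0.006 N m (at rest the gripping hand may feel any moment within that friction, so read it just after a turn one way). It holds its place when let go. Turning clockwise pushes the arm against its stop
- setting_knob (a point): centre of the inner knob, the spring setting, half-way up: aluminium, 34 mm in diameter and 20 mm high, standing on top of the feed ring on the same axis (from 10 to 30 mm above the ring's centre). It turns very easily
- setting (a joint): turn of the inner knob, rad: 0 = its black line on the arm's white mark, as it must stay (within 0.12)
- spindle: the steel spindle under the arm's end, on the ring's axis, 16 mm thick, with the sprung anvil in it, 10 mm thick. Origin at the centre of the spindle's lower end; the anvil's face is 13 mm below it when unloaded. Once the anvil touches, its force grows by 8 N per mm of further feed (48 N per rad of the ring), with up to 6 mm of give
- coupon_a: plain dark steel coupon, a disc 30 mm in diameter, 4 to 9 mm thick (the coupons differ and are not told apart), origin at the centre of its underside. Any of the three may be the one on the window; the others wait on the deck
- coupon_b: another such coupon, 30 mm in diameter, 4 to 9 mm thick, origin at the centre of its underside
- coupon_c: another such coupon, 30 mm in diameter, 4 to 9 mm thick, origin at the centre of its underside
- jar: bystander: a closed jar 44 mm in diameter and 55 mm high on the bench, origin at the centre of its underside
- spatula: bystander: a thin steel laboratory spatula 170 mm long and 4 mm thick lying on the bench, origin under its middle

How it is judged:
By the outcome, as a careful person would: the job done as asked, in the order asked, and still so for the second after the job is handed in, with the robot touching nothing.
It also fails if it takes over 72 s, if anything falls off the work surface, if the arm or the gripper's body presses on something with over 40 N, if the wrist force passes 120 N, or if a joint passes its speed limit or range.

## Working session

There is one attempt and no reset: what is moved stays moved. The work goes in short steps, Python scripts to look and compute and a shell command to move; the robot and the scene stay as the last step left them, time stands still between calls to the robot, and variables do not carry over. Pictures are saved under pics/ and viewed, and the job is handed in when it is done.

```bash
ls; mkdir -p pics; python3 - <<'E'
from plant import *
import cv2
s=state();print(s)
for n in("scene","side","wrist"):
    f=grab_frame(n);cv2.imwrite(f"pics/{n}0.png",f["frame"][:,:,::-1]);print(n,f["fx"],f["fy"],f["cx"],f["cy"],f["pose"].round(4).tolist(),[k for k in f])
E
```

```text
pics
{'time': 0.0, 'joint_pos': array([-1.26798931e+00,  5.33595973e-02,  1.61429835e+00,  2.64223226e-05,
        1.47595581e+00, -1.18991627e-01]), 'joint_vel': array([-0.00039123, -0.00037859, -0.0007577 , -0.00060531, -0.00046783,
        0.00083629]), 'joint_efforts': array([ 6.00263666e-04, -3.93682265e+01, -3.70172274e+01, -9.90034823e-05,
        7.18138806e-03, -4.95258234e-06]), 'tool_pos': array([ 0.25570449, -0.5696278 ,  0.2300587 ]), 'tool_rot': array([ 0.14796802, -0.14808067,  0.69215169, -0.69072688]), 'contact_force': array([-0.53523784, -0.00570466, -0.74911399]), 'ft_torque': array([0.01460791, 0.04539948, 0.0250934 ]), 'gripper_width': 1.0013014395926672}
scene 515.9911061857023 515.9911061857023 320.18179737575997 202.4282187484967 [[-0.841, -0.4458, 0.3066, 0.8791], [0.5408, -0.6748, 0.5022, 0.5285], [-0.017, 0.5881, 0.8086, 0.9488], [0.0, 0.0, 0.0, 1.0]] ['frame', 'fx', 'fy', 'cx', 'cy', 'pose']
side 471.5124452572779 471.5124452572779 318.50025537451535 193.24363599998802 [[0.9859, 0.1251, -0.1111, 0.4794], [-0.167, 0.6981, -0.6963, -0.6255], [-0.0095, 0.705, 0.7091, 0.7853], [0.0, 0.0, 0.0, 1.0]] ['frame', 'fx', 'fy', 'cx', 'cy', 'pose']
wrist 297.61881172971835 297.61881172971835 317.22118604083204 203.12469469193275 [[0.4097, 0.8792, 0.2432, 0.3159], [-0.9122, 0.3957, 0.1061, -0.5437], [-0.003, -0.2653, 0.9641, 0.3731], [0.0, 0.0, 0.0, 1.0]] ['frame', 'fx', 'fy', 'cx', 'cy', 'pose']
```

View pics/scene0.png

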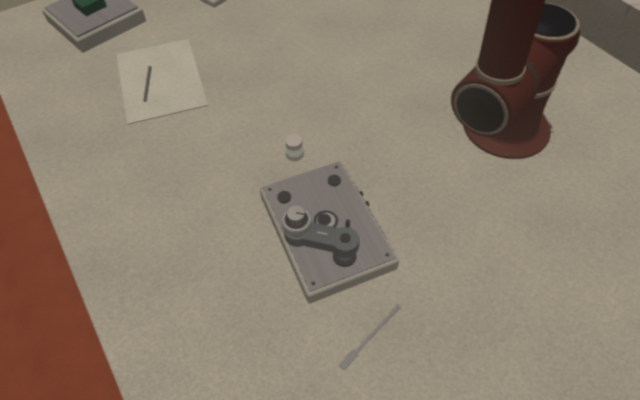

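View pics/side0.png

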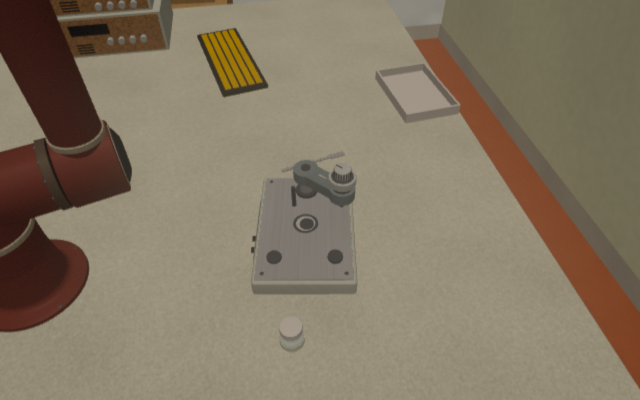

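View pics/wrist0.png

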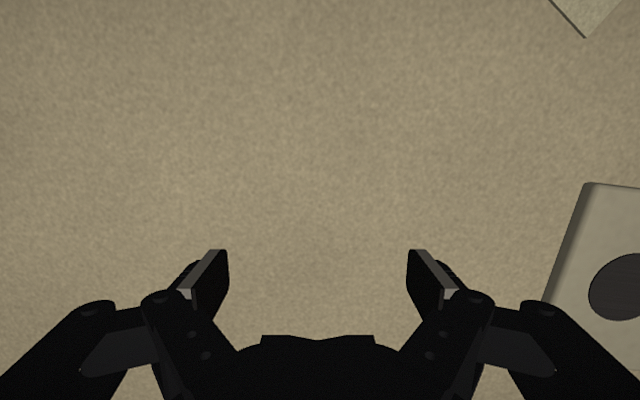

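```bash
cat > h.py <<'E'
import numpy as np,cv2
from plant import *
def ray(f,u,v):
    d=np.array([(u-f["cx"])/f["fx"],-(v-f["cy"])/f["fy"],-1.]);P=np.array(f["pose"]);return P[:3,3],P[:3,:3]@d
def onz(f,u,v,z):
    o,d=ray(f,u,v);return o+d*(z-o[2])/d[2]
def proj(f,p):
    P=np.array(f["pose"]);c=P[:3,:3].T@(np.asarray(p)-P[:3,3]);return f["cx"]+f["fx"]*c[0]/-c[2],f["cy"]-f["fy"]*c[1]/-c[2]
def tri(f,a,g,b):
    o1,d1=ray(f,*a);o2,d2=ray(g,*b)
    A=np.c_[d1,-d2];t=np.linalg.lstsq(A,o2-o1,rcond=None)[0];p=o1+t[0]*d1;q=o2+t[1]*d2
    return (p+q)/2,np.linalg.norm(p-q)
def crop(f,x0,y0,w,h,k,name):
    cv2.imwrite(name,cv2.resize(f["frame"][y0:y0+h,x0:x0+w,::-1],None,fx=k,fy=k,interpolation=cv2.INTER_CUBIC))
E
python3 - <<'E'
from h import *
f=grab_frame("scene");crop(f,250,150,160,150,4,"pics/sc1.png")
f=grab_frame("side");crop(f,240,145,150,150,4,"pics/sd1.png")
E
```

```text
(no output)
```

View pics/sc1.png

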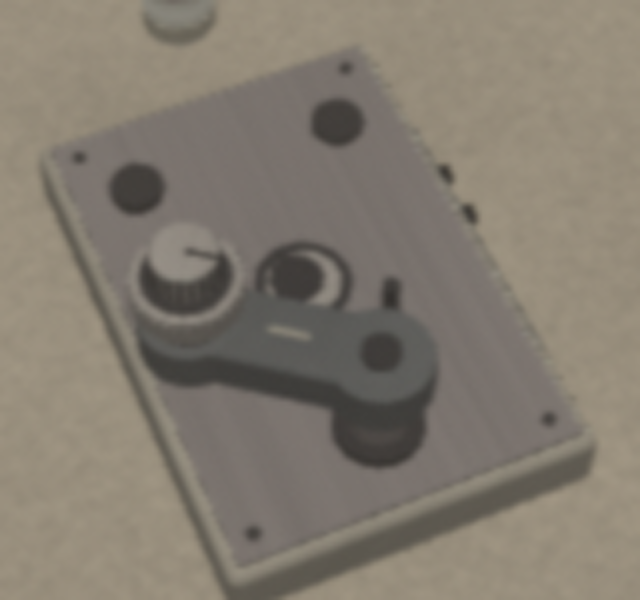

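View pics/sd1.png

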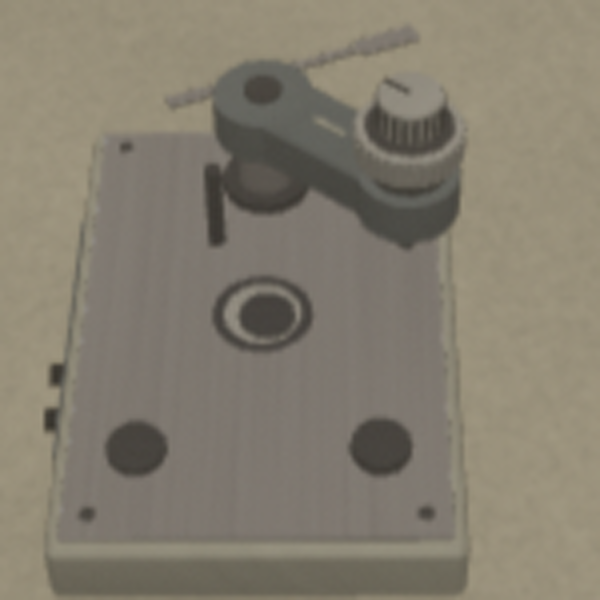

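```bash
python3 - <<'E'
from h import *
f=grab_frame("scene");g=grab_frame("side")
S=lambda x,y:(250+x/4,150+y/4); D=lambda x,y:(240+x/4,145+y/4)
for n,a,b,z in [("win",S(304,283),D(262,313),.05),("cA",S(298,278),D(268,315),.056),("screwL",S(80,157),D(427,513),.05),("screw2",S(346,68),D(87,513),.05),("screw3",S(548,418),D(126,147),.05),("couponR",S(136,188),D(381,446),.056),("couponL",S(337,122),D(136,448),.056),("posttop",S(381,352),D(263,89),.119),("knobtop",S(185,250),D(414,96),.17)]:
    print(n,tri(f,a,g,b)[0].round(4),round(tri(f,a,g,b)[1],4),onz(f,*a,z).round(4),onz(g,*b,z).round(4))
E
```

```text
win [0.5535 0.0162 0.0485] 0.0003 [0.5539 0.0171 0.05  ] [0.5535 0.0149 0.05  ]
cA [0.5557 0.0129 0.0505] 0.0014 [0.557  0.0162 0.056 ] [0.5557 0.0078 0.056 ]
screwL [ 0.6112 -0.1214  0.0492] 0.0008 [ 0.6111 -0.1206  0.05  ] [ 0.6115 -0.1221  0.05  ]
screw2 [ 0.4536 -0.0935  0.049 ] 0.0004 [ 0.4538 -0.0927  0.05  ] [ 0.4538 -0.0943  0.05  ]
screw3 [0.4962 0.1522 0.0492] 0.0002 [0.4964 0.1525 0.05  ] [0.4963 0.1512 0.05  ]
couponR [ 0.5972 -0.0827  0.0538] 0.0002 [ 0.598  -0.0812  0.056 ] [ 0.5967 -0.0843  0.056 ]
couponL [ 0.4805 -0.0618  0.0519] 0.0001 [ 0.4824 -0.0591  0.056 ] [ 0.4804 -0.065   0.056 ]
posttop [0.5701 0.1095 0.1192] 0.0002 [0.5699 0.1094 0.119 ] [0.5702 0.1097 0.119 ]
knobtop [0.6338 0.0382 0.1679] 0.0028 [0.633  0.0399 0.17  ] [0.6346 0.0354 0.17  ]
```

```bash
cat >> h.py <<'E'
from scipy.spatial.transform import Rotation as R
def tool():
    s=state();q=s["tool_rot"];M=R.from_quat([q[1],q[2],q[3],q[0]]).as_matrix();return s,M
def rep(target=None):
    s,M=tool()
    print("t",round(s["time"],2),"tcp",s["tool_pos"].round(4),"jawyaw",round(np.degrees(np.arctan2(M[1,2],M[0,2])),2),"y",M[:,1].round(3),"j",s["joint_pos"].round(2),"F",s["contact_force"].round(2),"T",s["ft_torque"].round(3),"w",round(s["gripper_width"],3))
    if target is not None: print("d tool cm",(M.T@(np.array(target)-s["tool_pos"])*100).round(2))
E
python3 -c "
from h import *
rep([.634,.038,.22])"
```

```text
t 0.35 tcp [ 0.2558 -0.5701  0.231 ] jawyaw -65.83 y [-0.  0. -1.] j [-1.27  0.05  1.61 -0.    1.48 -0.12] F [0.38 0.52 0.22] T [ 0.015  0.019 -0.036] w 0.997
d tool cm [-59.4    1.12 -39.99]
```

```bash
python3 -m crank '[[[1,-4.95,0.1,-3.33,0],[1,-4.95,0.1,-3.33,0],[1,-4.95,0.1,-3.33,0],[1,-4.95,0.1,-3.33,0],[1,-4.95,0.1,-3.33,0],[1,-4.95,0.1,-3.33,0],[1,-4.95,0.1,-3.33,0],[1,-4.95,0.1,-3.33,0]]]'; python3 -m crank '[[[1,0,0,0,-10.5],[1,0,0,0,-10.5],[1,0,0,0,-10.5],[1,0,0,0,-10.5],[1,0,0,0,-10.5],[1,0,0,0,-10.5],[1,0,0,0,-10.5],[1,0,0,0,-10.5]]]'; python3 -c "
from h import *
rep([.634,.038,.22])"
```

```text
time: 1.35
tool_pos: [0.5089, -0.1633, 0.2236]
tool_rot: [-0.148, 0.148, -0.691, 0.692]
contact_force: [0.5, -0.5, -1.1]
gripper_width: 0.999
time: 2.35
tool_pos: [0.5081, -0.165, 0.2233]
tool_rot: [-0.574, 0.574, -0.413, 0.413]
contact_force: [-0.2, 0.3, 0.1]
gripper_width: 1.0
t 2.35 tcp [ 0.5081 -0.165   0.2233] jawyaw 18.51 y [ 0. -0. -1.] j [-0.45 -0.16  1.83 -0.    1.47 -0.78] F [-0.18  0.35  0.13] T [ 0.036  0.06  -0.008] w 1.0
d tool cm [-15.25   0.33  18.39]
```

```bash
python3 -m crank '[[[1,0,0,0,-10.5],[1,0,0,0,-10.5],[1,0,0,0,-2.8],[1,0,0,0,0]]]' >/dev/null; python3 -c "
from h import *
rep([.634,.038,.21])"
```

```text
t 2.85 tcp [ 0.5081 -0.165   0.2233] jawyaw 41.93 y [ 0. -0. -1.] j [-0.45 -0.16  1.83  0.    1.47 -1.19] F [0.43 0.53 0.62] T [-0.007 -0.057 -0.036] w 0.997
d tool cm [-6.69  1.33 22.93]
```

```bash
python3 -m crank '[[[1,-1.67,0.3,5.73,0],[1,-1.67,0.3,5.73,0],[1,-1.67,0.3,5.73,0],[1,-1.67,0.3,5.73,0],[1,0,0,0,0]]]' >/dev/null; python3 -c "
from h import *
rep([.634,.038,.121])
f=grab_frame('wrist');cv2.imwrite('pics/w1.png',f['frame'][:,:,::-1])
for p in ([.634,.038,.17],[.634,.038,.149],[.5535,.016,.05]): print(proj(f,p))"
```

```text
t 3.48 tcp [0.6347 0.0413 0.2104] jawyaw 42.19 y [-0.001  0.001 -1.   ] j [-0.05  0.09  1.61  0.    1.44 -0.79] F [-0.22 -1.1  -0.08] T [-0.021  0.023 -0.014] w 1.0
d tool cm [ 0.21  8.94 -0.27]
(np.float64(315.5077966622301), np.float64(230.6092471820009))
(np.float64(315.6848414549528), np.float64(220.3997926252724))
(np.float64(242.59034179434988), np.float64(153.70482740770407))
```

View pics/w1.png

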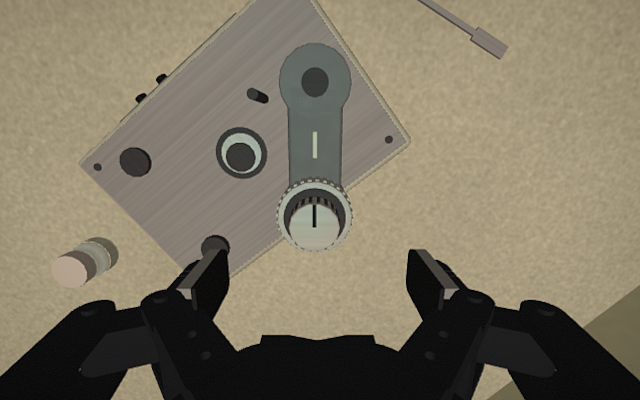

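```bash
python3 - <<'E'
from h import *
f=grab_frame('wrist')
k=onz(f,314,227,.17);r=onz(f,314.5,216,.149);p=onz(f,315,81.5,.119);w=onz(f,241,153,.05)
c=onz(f,240.5,156,.056)
for n,x in zip("krpwc",(k,r,p,w,c)):print(n,x.round(4))
print(np.linalg.norm((k-p)[:2]),np.degrees(np.arctan2(*(k-p)[1::-1])),np.degrees(np.arctan2(*(w-p)[1::-1])),np.linalg.norm((w-p)[:2]))
E
```

```text
k [0.631  0.0373 0.17  ]
r [0.6305 0.038  0.149 ]
p [0.5676 0.108  0.119 ]
w [0.5511 0.0136 0.05  ]
c [0.5533 0.0124 0.056 ]
0.09496508198826327 -48.13494398005932 -99.9049139851845 0.0958469810881527
```

```bash
python3 -m crank '[[[1,0.25,2.3,-0.3,0],[1,0.1,2.3,0,0],[1,0,2.2,0,0],[1,0,2.2,0,0],[1,0,0,0,0]]]' >/dev/null; python3 -c "
from h import *
rep([.632,.038,.121])
f=grab_frame('wrist');cv2.imwrite('pics/w2.png',f['frame'][:,:,::-1])"
```

```text
t 4.2 tcp [0.6322 0.033  0.1184] jawyaw 41.93 y [-0.005  0.    -1.   ] j [-0.07  0.17  1.69  0.    1.3  -0.8 ] F [-0.41  0.73  0.28] T [ 0.019  0.011 -0.056] w 1.001
d tool cm [-0.38 -0.26  0.32]
```

View pics/w2.png

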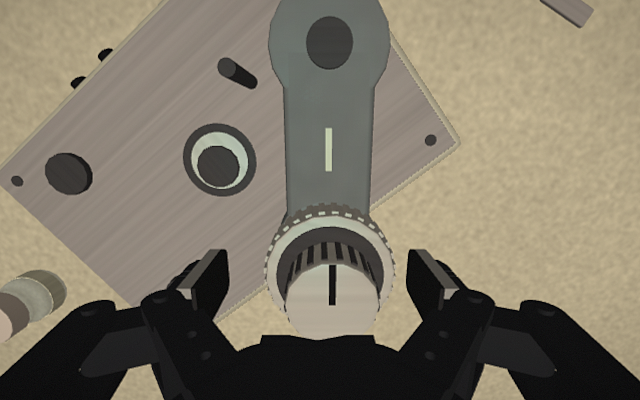

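```bash
python3 -m crank '[[[0.5,-0.3,-0.1,0.2,0],[0.5,0,0,0,0],[0.5,0,0,0,0]]]' >/dev/null; python3 -c "
from h import *
rep([.632,.038,.121])
f=grab_frame('wrist');cv2.imwrite('pics/w3.png',f['frame'][:,:,::-1])
g=grab_frame('side');crop(g,280,130,120,90,6,'pics/s3.png')
rep([.632,.038,.121])"
```

```text
t 4.62 tcp [0.6339 0.037  0.1232] jawyaw 41.98 y [ 0.001 -0.    -1.   ] j [-0.06  0.16  1.68 -0.    1.3  -0.79] F [-0.32 -0.5  -0.54] T [0.027 0.016 0.005] w 0.751
d tool cm [-0.2   0.22 -0.08]
t 4.72 tcp [0.6336 0.0369 0.1227] jawyaw 41.98 y [ 0.001 -0.    -1.   ] j [-0.06  0.16  1.68 -0.    1.3  -0.79] F [-0.09 -0.12 -0.35] T [-0.031  0.031  0.039] w 0.748
d tool cm [-0.19  0.17 -0.05]
```

View pics/w3.png

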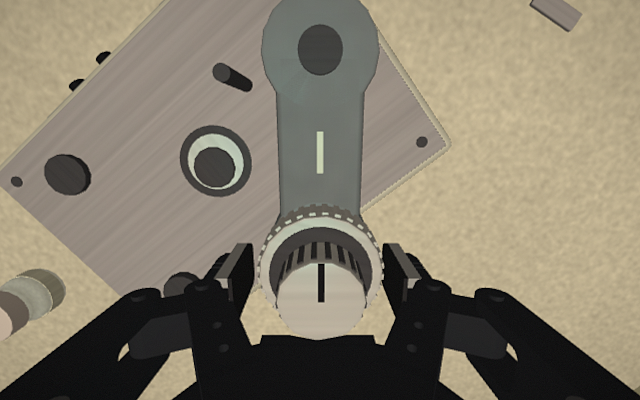

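View pics/s3.png

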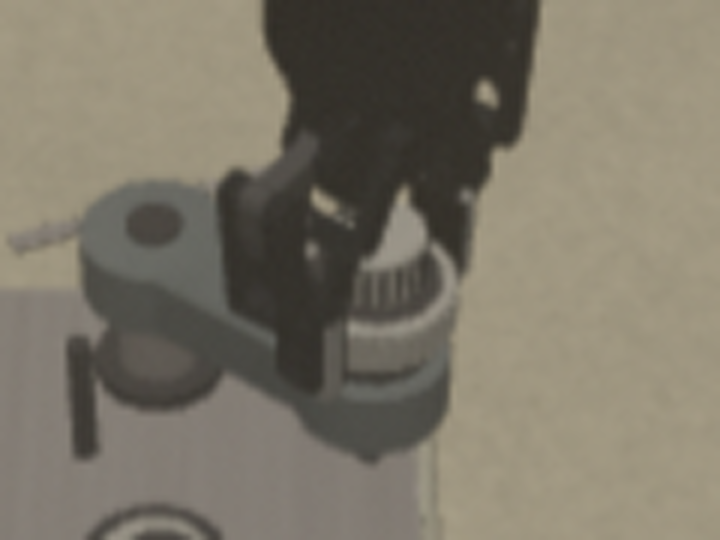

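```bash
python3 -m crank '[[[0.5,-0.21,0,-1.07,6.5],[0.5,-0.06,0,-1.07,6.5],[0.5,-0.06,0,-1.07,6.5],[0.5,-0.06,0,-1.07,6.5],[0.5,-0.06,0,-1.07,6.5],[0.5,-0.06,0,-1.07,6.5],[0.5,0,0,0,0]]]' >/dev/null; python3 -c "
from h import *
rep([.5525,.015,.121])
f=grab_frame('wrist');cv2.imwrite('pics/w4.png',f['frame'][:,:,::-1])
rep([.5525,.015,.121])"
```

```text
t 5.6 tcp [0.5738 0.0138 0.1224] jawyaw 3.04 y [-0. -0. -1.] j [-0.11  0.02  1.83 -0.    1.29 -0.16] F [ 0.41  0.32 -0.03] T [ 0.002  0.048 -0.002] w 0.749
d tool cm [-0.23  0.14 -2.12]
t 5.65 tcp [0.5741 0.0138 0.1224] jawyaw 3.07 y [-0. -0. -1.] j [-0.11  0.02  1.83 -0.    1.29 -0.16] F [0.33 0.14 0.75] T [-0.024  0.04   0.02 ] w 0.75
d tool cm [-0.24  0.14 -2.15]
```

View pics/w4.png

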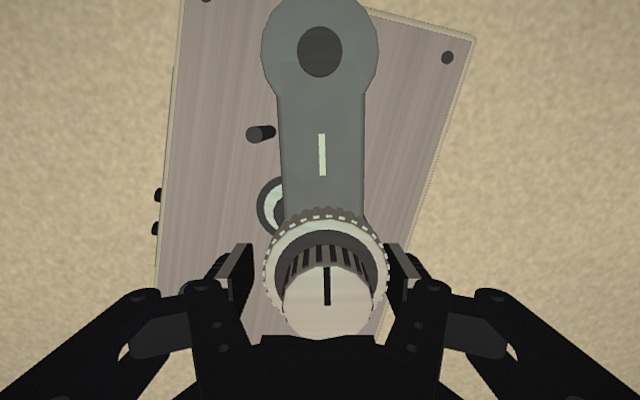

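```bash
python3 -m crank '[[[0.5,-0.1,0,-0.5,3],[0.5,-0.1,0,-0.5,3],[0.5,-0.02,0,-0.5,3],[0.5,-0.02,0,-0.5,3],[0.5,0,0,-0.15,1],[0.5,0,0,-0.1,0]]]'; python3 -c "
from h import *
rep([.5525,.015,.121])"
```

```text
time: 6.4
tool_pos: [0.5529, 0.0161, 0.1227]
tool_rot: [-0.455, 0.454, -0.54, 0.543]
contact_force: [3.8, -4.6, -3.0]
gripper_width: 0.753
t 6.4 tcp [0.5529 0.0161 0.1227] jawyaw -9.96 y [ 0.003 -0.002 -1.   ] j [-0.1  -0.03  1.88 -0.    1.29  0.07] F [ 3.82 -4.62 -3.  ] T [-0.6   -0.519 -0.099] w 0.753
d tool cm [ 0.12  0.17 -0.02]
```

```bash
python3 -m crank '[[[0.5,0.05,0,-0.2,0],[0.5,0,0,-0.1,0],[0.5,0,0,0,0]]]';python3 -c "
from h import *
rep([.5525,.015,.121])"; python3 -m crank '[[[0.5,0.0,0,-0.15,0],[0.5,0,0,0,0]]]'; python3 -c "
from h import *
rep([.5525,.015,.121])
f=grab_frame('wrist');cv2.imwrite('pics/w5.png',f['frame'][:,:,::-1])"
```

```text
time: 6.78
tool_pos: [0.5498, 0.0163, 0.1229]
tool_rot: [-0.455, 0.454, -0.541, 0.543]
contact_force: [3.8, -4.6, -0.3]
gripper_width: 0.747
t 6.78 tcp [0.5498 0.0163 0.1229] jawyaw -9.97 y [ 0.002 -0.002 -1.   ] j [-0.1  -0.03  1.89 -0.    1.29  0.07] F [ 3.8  -4.57 -0.31] T [-0.625 -0.551 -0.135] w 0.747
d tool cm [0.08 0.19 0.28]
time: 7.02
tool_pos: [0.549, 0.0164, 0.1229]
tool_rot: [-0.455, 0.454, -0.54, 0.543]
contact_force: [6.4, -5.3, -2.6]
gripper_width: 0.753
t 7.03 tcp [0.549  0.0164 0.1229] jawyaw -9.98 y [ 0.004 -0.002 -1.   ] j [-0.1  -0.04  1.89 -0.    1.28  0.07] F [ 6.39 -5.26 -2.61] T [-0.769 -0.92  -0.057] w 0.753
d tool cm [0.08 0.19 0.37]
```

View pics/w5.png

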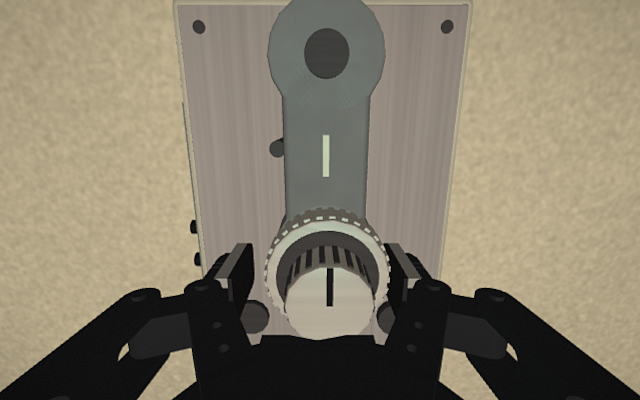

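```bash
python3 -m crank '[[[0.5,0.08,0,-0.15,0],[0.5,0,0,-0.1,0],[0.5,0,0,0,0]]]'; python3 -c "
from h import *
rep([.5525,.015,.121])
f=grab_frame('wrist')
p=onz(f,327,54,.119);k=onz(f,330,279,.17)
print(p,k,np.linalg.norm((k-p)[:2]),np.degrees(np.arctan2(*(k-p)[1::-1])))
a=grab_frame('scene');b=grab_frame('side');crop(a,250,150,160,150,4,'pics/sc5.png');crop(b,240,145,150,150,4,'pics/sd5.png')"
```

```text
time: 7.45
tool_pos: [0.5488, 0.0164, 0.123]
tool_rot: [-0.457, 0.452, -0.539, 0.544]
contact_force: [17.7, -2.8, -9.8]
gripper_width: 0.748
t 7.45 tcp [0.5488 0.0164 0.123 ] jawyaw -9.98 y [ 0.011 -0.001 -1.   ] j [-0.11 -0.04  1.9  -0.    1.28  0.07] F [17.73 -2.79 -9.81] T [-4.880e-01 -2.333e+00 -1.000e-03] w 0.748
d tool cm [0.07 0.2  0.38]
[0.5686804  0.10932922 0.119     ] [0.55383306 0.02669487 0.17      ] 0.08395760042425929 -100.18594187889474
```

View pics/sd5.png

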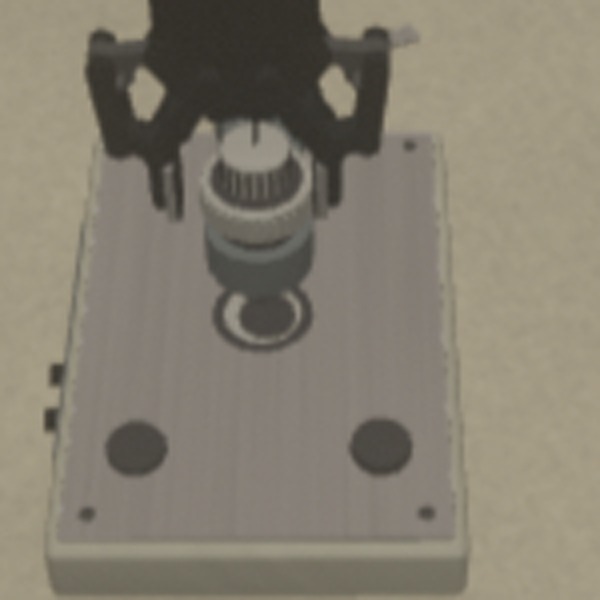

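View scene.

View pics/sc5.png

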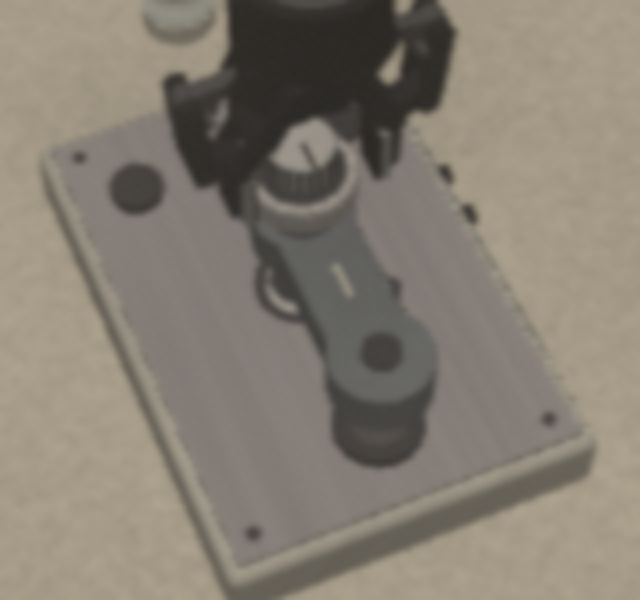

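```bash
python3 -c "
from h import *
g=grab_frame('side');f=grab_frame('scene')
for n,r in (('side',g),('scene',f)):
  for p in ([.5525,.015,.17],[.5525,.015,.149],[.5488,.0164,.123]):
    u=np.array(proj(r,p)); print(n,p,(u-([240,145] if n=='side' else [250,150]))*4)
"
```

```text
side [0.5525, 0.015, 0.17] [252.4861038  145.37441572]
side [0.5525, 0.015, 0.149] [253.91445643 177.00006918]
side [0.5488, 0.0164, 0.123] [247.73442831 213.6798457 ]
scene [0.5525, 0.015, 0.17] [302.04310493 138.36205356]
scene [0.5525, 0.015, 0.149] [302.41581    164.93879101]
scene [0.5488, 0.0164, 0.123] [310.63247176 195.21217906]
```

```bash
python3 -m crank '[[[0.5,0.1,0,0.35,0],[0.5,0,0,0.3,0],[0.5,0,0,0,0]]]'; python3 -c "
from h import *
rep([.5530,.015,.123])"
```

```text
time: 8.07
tool_pos: [0.5506, 0.0152, 0.1221]
tool_rot: [0.454, -0.455, 0.542, -0.541]
contact_force: [-0.8, -0.3, -0.2]
gripper_width: 0.751
t 8.07 tcp [0.5506 0.0152 0.1221] jawyaw -10.0 y [-0.001  0.    -1.   ] j [-0.11 -0.03  1.88  0.    1.29  0.07] F [-0.78 -0.26 -0.16] T [ 0.021 -0.008  0.045] w 0.751
d tool cm [-0.02 -0.09  0.24]
```

```bash
python3 -m crank '[[[0.5,0,0,0.23,0],[0.5,0,0,0,0],[0.2,0,0,0,0],[0.2,0,0,0,0],[-1,0,0,0,0],[-1,0,0,0,0],[-1,0,0,0,0],[-1,0,0,0,0]]]'; python3 -c "
from h import *
rep([.5530,.015,.123])
f=grab_frame('wrist');cv2.imwrite('pics/w6.png',f['frame'][:,:,::-1])
rep()
b=grab_frame('side');crop(b,240,145,150,150,4,'pics/sd6.png')
rep()"
```

```text
time: 9.07
tool_pos: [0.5531, 0.0146, 0.1227]
tool_rot: [0.454, -0.454, 0.542, -0.542]
contact_force: [-3.0, -0.6, 4.9]
gripper_width: 0.634
t 9.07 tcp [0.5531 0.0146 0.1227] jawyaw -10.02 y [-0.  0. -1.] j [-0.11 -0.03  1.88  0.    1.29  0.07] F [-2.99 -0.59  4.93] T [0.094 0.544 0.114] w 0.634
d tool cm [-0.04 -0.03 -0.01]
t 9.12 tcp [0.5531 0.0146 0.1228] jawyaw -10.02 y [-0.  0. -1.] j [-0.11 -0.03  1.88 -0.    1.29  0.07] F [-1.58  0.39  5.39] T [0.126 0.543 0.151] w 0.634
t 9.18 tcp [0.5531 0.0146 0.1227] jawyaw -10.03 y [-0.  0. -1.] j [-0.11 -0.03  1.88 -0.    1.29  0.07] F [-2.47 -0.03  5.3 ] T [0.019 0.495 0.148] w 0.636
```

View pics/w6.png

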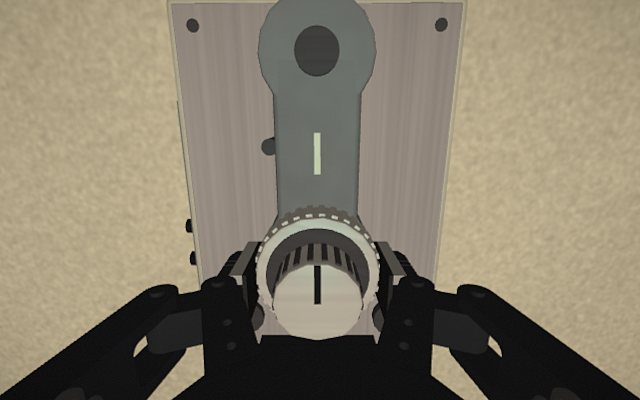

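View pics/sd6.png

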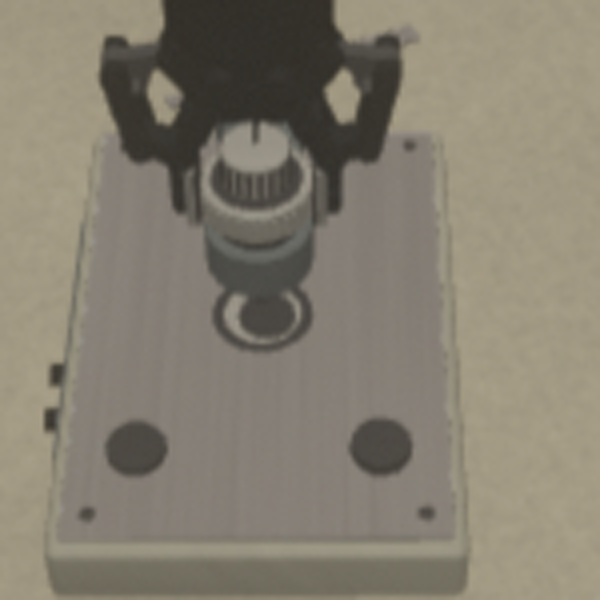

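```bash
cat > m.py <<'E'
from h import *
def avg(n=6,log=True):
    F=[];T=[]
    for i in range(n):
        s,M=tool();F.append(s["contact_force"]);T.append(s["ft_torque"]);grab_frame("side")
    y=np.degrees(np.arctan2(M[1,2],M[0,2]));F=np.mean(F,0);T=np.array(T)
    print("t",round(s["time"],2),"yaw",round(y,2),"tcp",s["tool_pos"].round(4),"F",F.round(2),"T",T.mean(0).round(3),"Tz sd",T[:,2].std().round(3),"w",round(s["gripper_width"],3),"j6",s["joint_pos"][5].round(2), "Ftool",(M.T@F).round(1))
E
python3 -m crank '[[[-1,0,0,0,5],[-1,0,0,0,5],[-1,0,0,0,5],[-1,0,0,0,5]]]'; python3 -c "
from m import *
avg()"; python3 -m crank '[[[-1,0,0,0,5],[-1,0,0,0,5],[-1,0,0,0,5]]]';  python3 -c "
from m import *
avg()"
```

```text
time: 9.68
tool_pos: [0.5527, 0.0148, 0.1227]
tool_rot: [0.352, -0.353, 0.613, -0.613]
contact_force: [-4.5, -0.1, 7.1]
gripper_width: 0.64
t 9.93 yaw -30.05 tcp [0.5532 0.0147 0.1227] F [-2.5   0.34  5.44] T [ 0.157  0.474 -0.047] Tz sd 0.097 w 0.637 j6 0.42 Ftool [ 1.  -5.4 -2.3]
time: 10.35
tool_pos: [0.5528, 0.015, 0.1227]
tool_rot: [0.269, -0.27, 0.654, -0.653]
contact_force: [-4.4, 1.4, 6.4]
gripper_width: 0.633
t 10.6 yaw -45.04 tcp [0.5534 0.0149 0.1227] F [-2.14  1.64  4.9 ] T [ 0.306  0.387 -0.077] Tz sd 0.125 w 0.634 j6 0.68 Ftool [ 0.3 -4.9 -2.7]
```

```bash
cat > one.py <<'E'
from h import *
s,M=tool();y=np.degrees(np.arctan2(M[1,2],M[0,2]))
l="%.2f %.2f %.3f  %s\n"%(s["time"],y,s["ft_torque"][2],s["contact_force"].round(1));print(l,end="")
open("log.txt","a").write(l)
E
python3 -m crank '[[[-1,0,0,0,2],[-1,0,0,0,2]]]' >/dev/null; python3 -c "
from h import *
for i in range(5):
    s,M=tool();print(s['time'].round(3),round(np.degrees(np.arctan2(M[1,2],M[0,2])),2),s['ft_torque'].round(3));grab_frame('side')
"; python3 -m crank '[[[-1,0,0,0,2]]]' >/dev/null; python3 one.py;python3 -m crank '[[[-1,0,0,0,2]]]' >/dev/null; python3 one.py;python3 -m crank '[[[-1,0,0,0,2]]]' >/dev/null; python3 one.py
```

```text
11.03 -51.06 0.212  [-2.4  2.   6.4]
11.15 -53.06 0.167  [-2.9  2.6  5.8]
11.28 -55.05 0.134  [-2.2  3.1  6. ]Traceback (most recent call last):
  File "<string>", line 4, in <module>
    s,M=tool();print(s['time'].round(3),round(np.degrees(np.arctan2(M[1,2],M[0,2])),2),s['ft_torque'].round(3));grab_frame('side')
                     ^^^^^^^^^^^^^^^
AttributeError: 'float' object has no attribute 'round'
```

```bash
rm -f log.txt; 
python3 -m crank '[[[-1,0,0,0,1]]]' >/dev/null; python3 one.py
python3 -m crank '[[[-1,0,0,0,1]]]' >/dev/null; python3 one.py
python3 -m crank '[[[-1,0,0,0,1]]]' >/dev/null; python3 one.py
python3 -m crank '[[[-1,0,0,0,1]]]' >/dev/null; python3 one.py
python3 -m crank '[[[-1,0,0,0,1]]]' >/dev/null; python3 one.py
python3 -m crank '[[[-1,0,0,0,1]]]' >/dev/null; python3 one.py
python3 -m crank '[[[-1,0,0,0,1]]]' >/dev/null; python3 one.py
python3 -m crank '[[[-1,0,0,0,1]]]' >/dev/null; python3 one.py
python3 -m crank '[[[-1,0,0,0,1]]]' >/dev/null; python3 one.py
python3 -m crank '[[[-1,0,0,0,1]]]' >/dev/null; python3 one.py
```

```text
11.40 -56.03 0.113  [-2.2  3.   6.7]
11.53 -57.02 0.163  [-3.5  3.3  6.1]
11.65 -58.02 0.172  [-3.   3.9  6.6]
11.78 -59.02 0.165  [-3.6  3.1  6.2]
11.90 -60.02 0.171  [-3.1  3.3  6. ]
12.03 -61.02 0.212  [-3.7  3.9  6.7]
12.15 -62.01 0.145  [-3.   4.5  5.5]
12.28 -63.02 0.183  [-3.9  3.3  6.4]
12.40 -64.02 0.158  [-4.   3.4  6.9]
12.53 -65.01 0.195  [-4.2  3.7  5.4]
```

```bash

python3 -m crank '[[[-1,0,0,-0.03,1]]]' >/dev/null; python3 one.py
python3 -m crank '[[[-1,0,0,0,1]]]' >/dev/null; python3 one.py
python3 -m crank '[[[-1,0,0,0,1]]]' >/dev/null; python3 one.py
python3 -m crank '[[[-1,0,0,0,1]]]' >/dev/null; python3 one.py
python3 -m crank '[[[-1,0,0,0,1]]]' >/dev/null; python3 one.py
python3 -m crank '[[[-1,0,0,0,1]]]' >/dev/null; python3 one.py
python3 -m crank '[[[-1,0,0,0,1]]]' >/dev/null; python3 one.py
python3 -m crank '[[[-1,0,0,0,1]]]' >/dev/null; python3 one.py
python3 -m crank '[[[-1,0,0,0,1]]]' >/dev/null; python3 one.py
python3 -m crank '[[[-1,0,0,0,1]]]' >/dev/null; python3 one.py
python3 -m crank '[[[-1,0,0,0,1]]]' >/dev/null; python3 one.py
python3 -m crank '[[[-1,0,0,0,1]]]' >/dev/null; python3 one.py
python3 -m crank '[[[-1,0,0,0,1]]]' >/dev/null; python3 one.py
python3 -m crank '[[[-1,0,0,0,1]]]' >/dev/null; python3 one.py
```

```text
12.65 -66.02 0.191  [-2.4  2.1  6.8]
12.78 -67.02 0.100  [-3.1  2.7  5.9]
12.90 -68.02 0.140  [-2.6  4.   6.7]
13.03 -69.01 0.185  [-3.2  3.4  6.1]
13.15 -70.02 0.188  [-3.7  3.5  7.1]
13.28 -71.02 0.156  [-3.1  4.1  6. ]
13.40 -72.01 0.149  [-3.1  4.9  6.1]
13.53 -73.02 0.121  [-3.4  4.2  6.6]
13.65 -74.02 0.175  [-4.1  3.5  7. ]
13.78 -75.01 0.175  [-4.   3.2  6.8]
13.90 -76.01 0.152  [-3.4  3.6  6.4]
14.03 -77.01 0.219  [-3.9  4.3  6.6]
14.15 -78.02 0.176  [-3.7  4.5  7.1]
14.28 -79.01 0.158  [-3.   4.   6.7]
```

```bash

python3 -m crank '[[[-1,0,0,-0.03,1]]]' >/dev/null; python3 one.py
python3 -m crank '[[[-1,0,0,0,1]]]' >/dev/null; python3 one.py
python3 -m crank '[[[-1,0,0,0,1]]]' >/dev/null; python3 one.py
python3 -m crank '[[[-1,0,0,0,1]]]' >/dev/null; python3 one.py
python3 -m crank '[[[-1,0,0,0,1]]]' >/dev/null; python3 one.py
python3 -m crank '[[[-1,0,0,0,1]]]' >/dev/null; python3 one.py
python3 -m crank '[[[-1,0,0,0,1]]]' >/dev/null; python3 one.py
python3 -m crank '[[[-1,0,0,0,1]]]' >/dev/null; python3 one.py
python3 -m crank '[[[-1,0,0,0,1]]]' >/dev/null; python3 one.py
python3 -m crank '[[[-1,0,0,0,1]]]' >/dev/null; python3 one.py
python3 -m crank '[[[-1,0,0,0,1]]]' >/dev/null; python3 one.py
python3 -m crank '[[[-1,0,0,0,1]]]' >/dev/null; python3 one.py
python3 -m crank '[[[-1,0,0,0,1]]]' >/dev/null; python3 one.py
python3 -m crank '[[[-1,0,0,0,1]]]' >/dev/null; python3 one.py
```

```text
14.40 -80.01 0.205  [-3.1  2.7  5.9]
14.53 -81.02 0.168  [-2.5  3.6  6.6]
14.65 -82.01 0.189  [-3.5  4.1  6.4]
14.78 -83.02 0.171  [-3.3  4.6  5.7]
14.90 -84.02 0.208  [-2.8  4.5  6.4]
15.03 -85.01 0.137  [-3.5  4.2  6.5]
15.15 -86.01 0.204  [-3.7  4.8  7. ]
15.28 -87.02 0.218  [-2.2  4.1  7. ]
15.40 -88.01 0.163  [-2.9  5.2  6. ]
15.53 -89.01 0.148  [-3.3  4.2  6.5]
15.65 -90.01 0.198  [-4.2  4.9  6.1]
15.78 -91.01 0.107  [-2.9  4.6  6.2]
15.90 -92.01 0.178  [-3.9  5.1  6.2]
16.02 -93.01 0.133  [-3.6  5.5  6.5]
```

```bash

python3 -m crank '[[[-1,0,0,-0.03,1]]]' >/dev/null; python3 one.py
python3 -m crank '[[[-1,0,0,0,1]]]' >/dev/null; python3 one.py
python3 -m crank '[[[-1,0,0,0,1]]]' >/dev/null; python3 one.py
python3 -m crank '[[[-1,0,0,0,1]]]' >/dev/null; python3 one.py
python3 -m crank '[[[-1,0,0,0,1]]]' >/dev/null; python3 one.py
python3 -m crank '[[[-1,0,0,0,1]]]' >/dev/null; python3 one.py
python3 -m crank '[[[-1,0,0,0,1]]]' >/dev/null; python3 one.py
python3 -m crank '[[[-1,0,0,0,1]]]' >/dev/null; python3 one.py
python3 -m crank '[[[-1,0,0,0,1]]]' >/dev/null; python3 one.py
python3 -m crank '[[[-1,0,0,0,1]]]' >/dev/null; python3 one.py
python3 -m crank '[[[-1,0,0,0,1]]]' >/dev/null; python3 one.py
python3 -m crank '[[[-1,0,0,0,1]]]' >/dev/null; python3 one.py
python3 -m crank '[[[-1,0,0,0,1]]]' >/dev/null; python3 one.py
python3 -m crank '[[[-1,0,0,0,1]]]' >/dev/null; python3 one.py
```

```text
16.15 -94.01 0.194  [-3.6  4.   6.5]
16.27 -95.01 0.182  [-2.5  2.9  5.8]
16.40 -96.01 0.154  [-4.2  4.3  7.1]
16.52 -97.01 0.154  [-3.5  5.2  6.7]
16.65 -98.01 0.171  [-3.5  4.5  5.6]
16.77 -99.01 0.213  [-3.6  4.9  7. ]
16.90 -100.01 0.144  [-3.9  4.8  5.6]
17.02 -101.01 0.220  [-3.2  5.   6.2]
17.15 -102.01 0.217  [-3.9  5.2  7.3]
17.27 -103.01 0.152  [-3.   5.2  6. ]
17.40 -104.01 0.206  [-4.   4.8  7.1]
17.52 -105.01 0.128  [-3.5  4.4  5.6]
17.65 -106.01 0.160  [-3.4  6.1  6.5]
17.77 -107.01 0.143  [-3.1  5.9  6.4]
```

```bash
python3 -c "
from h import *
f=grab_frame('wrist');cv2.imwrite('pics/w7.png',f['frame'][:,:,::-1]);rep()"
```

```text
t 17.82 tcp [0.5529 0.0169 0.1227] jawyaw -107.04 y [ 0.     0.003 -1.   ] j [-0.11 -0.03  1.88  0.    1.29  1.76] F [-3.64  6.09  6.98] T [0.797 0.52  0.046] w 0.637
```

View pics/w7.png

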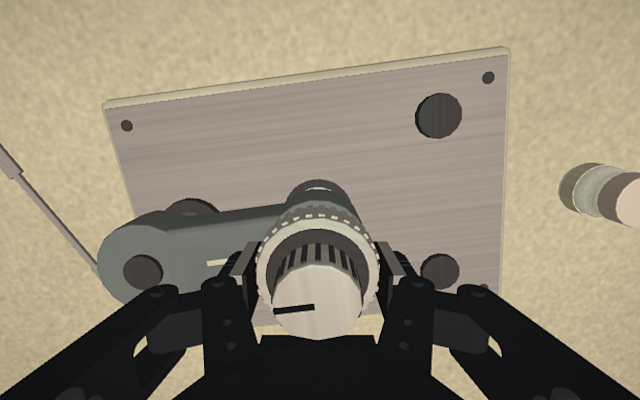

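```bash

python3 -m crank '[[[-1,0,0,-0.05,1]]]' >/dev/null; python3 one.py
python3 -m crank '[[[-1,0,0,0,1]]]' >/dev/null; python3 one.py
python3 -m crank '[[[-1,0,0,0,1]]]' >/dev/null; python3 one.py
python3 -m crank '[[[-1,0,0,0,1]]]' >/dev/null; python3 one.py
python3 -m crank '[[[-1,0,0,0,1]]]' >/dev/null; python3 one.py
python3 -m crank '[[[-1,0,0,0,1]]]' >/dev/null; python3 one.py
python3 -m crank '[[[-1,0,0,0,1]]]' >/dev/null; python3 one.py
python3 -m crank '[[[-1,0,0,0,1]]]' >/dev/null; python3 one.py
python3 -m crank '[[[-1,0,0,0,1]]]' >/dev/null; python3 one.py
python3 -m crank '[[[-1,0,0,0,1]]]' >/dev/null; python3 one.py
python3 -m crank '[[[-1,0,0,0,1]]]' >/dev/null; python3 one.py
python3 -m crank '[[[-1,0,0,0,1]]]' >/dev/null; python3 one.py
python3 -m crank '[[[-1,0,0,0,1]]]' >/dev/null; python3 one.py
python3 -m crank '[[[-1,0,0,0,1]]]' >/dev/null; python3 one.py
```

```text
17.95 -108.00 0.193  [-5.7  3.6  7.6]
18.07 -109.01 0.182  [-3.6  4.1  6.5]
18.20 -110.01 0.152  [-4.1  3.8  6.8]
18.32 -111.01 0.218  [-3.8  4.   5.7]
18.45 -112.01 0.157  [-3.7  4.1  6.3]
18.57 -113.00 0.147  [-3.7  4.6  7.4]
18.70 -114.01 0.260  [-3.7  4.7  6.7]
18.82 -115.01 0.231  [-3.3  5.5  5.9]
18.95 -116.00 0.210  [-2.7  4.5  7.3]
19.07 -117.01 0.156  [-3.1  5.3  6.4]
19.20 -118.00 0.207  [-3.7  5.1  7. ]
19.32 -119.00 0.278  [-3.   5.1  7. ]
19.45 -120.00 0.252  [-3.3  5.7  5.1]
19.57 -121.00 0.220  [-3.1  4.5  6.2]
```

```bash
cat > fit.py <<'E'
import numpy as np
d=np.array([[float(v) for v in l.split()[:3]] for l in open("log.txt")])
x=-d[:,1];y=d[:,2]
r=[]
for k in np.arange(95,x.max(),.5):
    h=np.clip(x-k,0,None)*.00503; b=(y-h).mean(); r.append((((y-h-b)**2).sum(),k,b))
r.sort();s=np.sqrt(r[0][0]/len(x));print(r[0],"sd",s)
print("1sigma",[min(q[1] for q in r if q[0]<r[0][0]+s*s),max(q[1] for q in r if q[0]<r[0][0]+s*s)],"force now",(x.max()-r[0][1])*.838)
E
python3 fit.py
```

```text
(np.float64(0.06365158387050258), np.float64(107.5), np.float64(0.16964708939393938)) sd 0.031055079092345866
1sigma [np.float64(106.5), np.float64(109.5)] force now 11.312999999999999
```

```bash

python3 -m crank '[[[-1,0,0,0,0.5]]]' >/dev/null; python3 one.py
python3 -m crank '[[[-1,0,0,0,0.5]]]' >/dev/null; python3 one.py
python3 -m crank '[[[-1,0,0,0,0.5]]]' >/dev/null; python3 one.py
python3 -m crank '[[[-1,0,0,0,0.5]]]' >/dev/null; python3 one.py
python3 -m crank '[[[-1,0,0,0,0.5]]]' >/dev/null; python3 one.py
python3 -m crank '[[[-1,0,0,0,0.5]]]' >/dev/null; python3 one.py
python3 fit.py
```

```text
19.70 -121.48 0.189  [-3.8  5.1  6.3]
19.82 -121.98 0.232  [-2.8  6.   6. ]
19.95 -122.48 0.224  [-2.6  6.   6.4]
20.07 -122.98 0.281  [-2.4  7.1  5.7]
20.20 -123.48 0.266  [-3.2  5.3  6.4]
20.32 -123.98 0.250  [-2.3  7.2  6.6]
(np.float64(0.06809963635178654), np.float64(108.5), np.float64(0.17051599305555554)) sd 0.030754321365682936
1sigma [np.float64(106.5), np.float64(110.0)] force now 12.972240000000003
```

```bash

python3 -m crank '[[[-1,0,0,0,0.4]]]' >/dev/null; python3 one.py
python3 -m crank '[[[-1,0,0,0,0.4]]]' >/dev/null; python3 one.py
python3 -m crank '[[[-1,0,0,0,0.4]]]' >/dev/null; python3 one.py
python3 -m crank '[[[-1,0,0,0,0.4]]]' >/dev/null; python3 one.py
python3 -m crank '[[[-1,0,0,0,0.4]]]' >/dev/null; python3 one.py
python3 -m crank '[[[-1,0,0,0,0.4]]]' >/dev/null; python3 one.py
python3 fit.py
```

```text
20.45 -124.38 0.217  [-3.2  5.8  6.5]
20.57 -124.78 0.203  [-2.6  6.9  6.2]
20.70 -125.18 0.276  [-3.2  5.7  5.8]
20.82 -125.57 0.275  [-2.   5.5  6.4]
20.95 -125.97 0.249  [-2.2  5.4  6.3]
21.07 -126.37 0.247  [-3.9  5.4  6.4]
(np.float64(0.07265232951873332), np.float64(109.0), np.float64(0.1704838333333333)) sd 0.03051950396115642
1sigma [np.float64(107.5), np.float64(110.0)] force now 14.556060000000004
```

```bash

python3 -m crank '[[[-1,0.04,0,0.02,0],[-1,0,0,0,0]]]' >/dev/null; python3 -c "
from h import *
rep()"
python3 -m crank '[[[-1,0.04,0,0.02,0],[-1,0,0,0,0]]]' >/dev/null; python3 -c "
from h import *
rep()"
```

```text
t 21.32 tcp [0.5532 0.0175 0.1228] jawyaw -126.37 y [ 0.002  0.003 -1.   ] j [-0.1  -0.03  1.88  0.    1.29  2.1 ] F [-0.26  6.61  5.27] T [0.803 0.094 0.162] w 0.632
t 21.57 tcp [0.5532 0.0175 0.1228] jawyaw -126.38 y [ 0.003  0.003 -1.   ] j [-0.1  -0.03  1.88  0.    1.29  2.1 ] F [1.68 6.06 3.68] T [ 0.738 -0.045  0.163] w 0.634
```

```bash

python3 -m crank '[[[-1,0.07,0,0.035,0],[-1,0.07,0,0.035,0],[-1,0,0,0,0]]]' >/dev/null; python3 -c "
from h import *
rep()"
python3 -m crank '[[[-1,0.07,0,0.035,0],[-1,0,0,0,0]]]' >/dev/null; python3 -c "
from h import *
rep()"
```

```text
t 21.95 tcp [0.5531 0.0175 0.1228] jawyaw -126.4 y [ 0.007  0.002 -1.   ] j [-0.1  -0.03  1.88  0.    1.28  2.1 ] F [6.84 5.35 0.37] T [ 0.659 -0.964  0.045] w 0.634
t 22.2 tcp [0.553  0.0175 0.1228] jawyaw -126.42 y [ 0.009  0.002 -1.   ] j [-0.1  -0.03  1.88  0.    1.28  2.1 ] F [10.12  4.66 -2.4 ] T [ 0.531 -1.344  0.018] w 0.638
```

```bash

python3 -m crank '[[[-1,-0.15,0,-0.08,0],[-1,0,0,0,0]]]' >/dev/null; python3 -c "
from h import *
rep()"
python3 -m crank '[[[0.1,0,0,0,0],[0.6,0,0,0,0],[1,0,0,0,0],[1,0,0,0,0],[1,0,0,0,0],[1,0,0,0,0]]]' >/dev/null; python3 -c "
from h import *
rep()
f=grab_frame('wrist');cv2.imwrite('pics/w8.png',f['frame'][:,:,::-1])"
```

```text
t 22.45 tcp [0.5531 0.0175 0.1228] jawyaw -126.4 y [ 0.004  0.003 -1.   ] j [-0.1  -0.03  1.88  0.    1.28  2.1 ] F [3.8  6.07 1.79] T [ 0.753 -0.493  0.117] w 0.637
t 23.2 tcp [0.5515 0.0162 0.1223] jawyaw -126.44 y [ 0. -0. -1.] j [-0.11 -0.03  1.88 -0.    1.29  2.1 ] F [-0.19 -0.49  0.28] T [-0.004  0.06   0.011] w 0.999
```

View pics/w8.png

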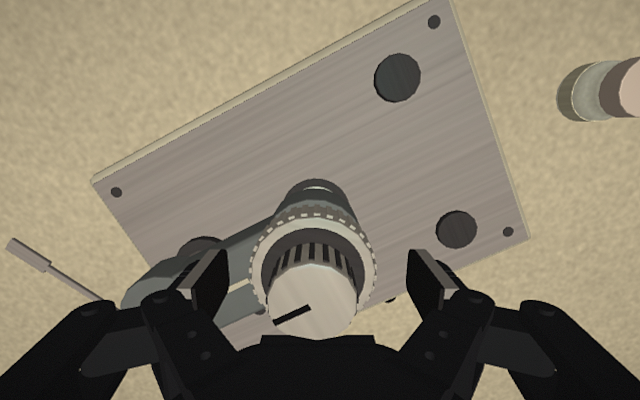

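Released cleanly. I'll rise straight up, back away and check.

```bash

python3 -m crank '[[[1,0,-2,0.25,0],[1,0,-2,0,0],[1,0,-3,0,0],[1,0,-4,0,0],[1,0,-4,0,0],[1,0,-1,0,0],[1,0,0,0,0]]]' >/dev/null; python3 -c "
from h import *
rep()
f=grab_frame('wrist');cv2.imwrite('pics/w9.png',f['frame'][:,:,::-1])"
```

```text
t 24.12 tcp [0.5504 0.0142 0.2836] jawyaw -126.43 y [ 0.002 -0.    -1.   ] j [-0.11 -0.15  1.72 -0.    1.57  2.1 ] F [-0.06  0.61 -0.63] T [-0.017 -0.041  0.038] w 0.997
```

View pics/w9.png

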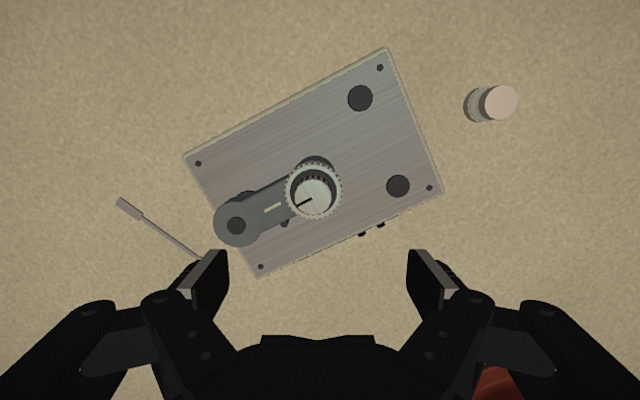

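```bash
python3 - <<'E'
from h import *
f=grab_frame('wrist');crop(f,200,140,160,120,5,'pics/w9c.png')
b=grab_frame('side');crop(b,240,145,150,150,4,'pics/sd9.png')
a=grab_frame('scene');crop(a,250,120,160,180,3,'pics/sc9.png')
E
```

```text
(no output)
```

View pics/w9c.png

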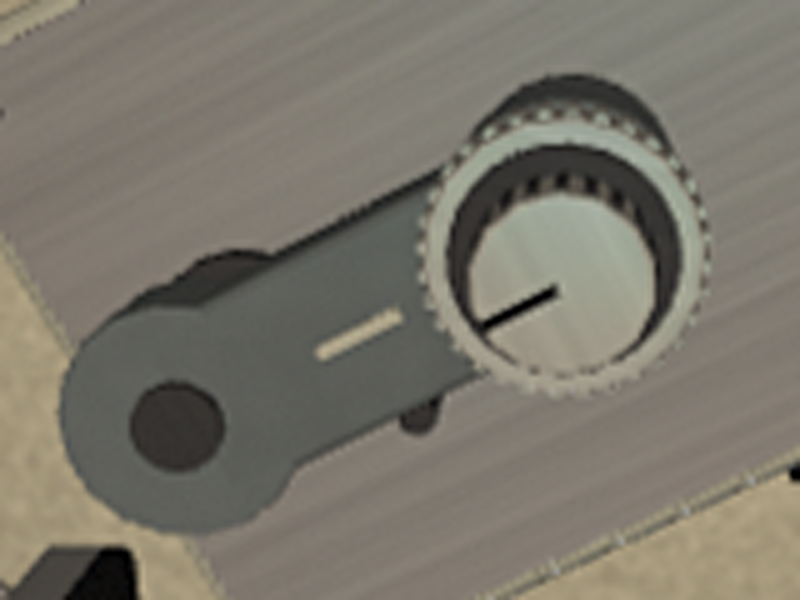

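View pics/sd9.png

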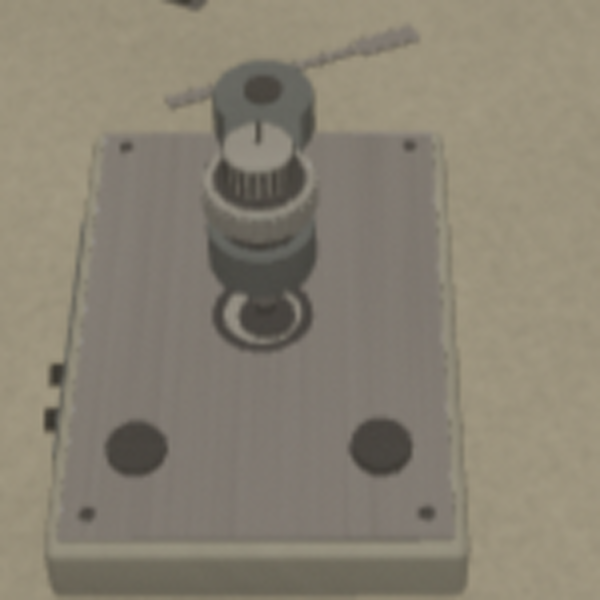

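View pics/sc9.png

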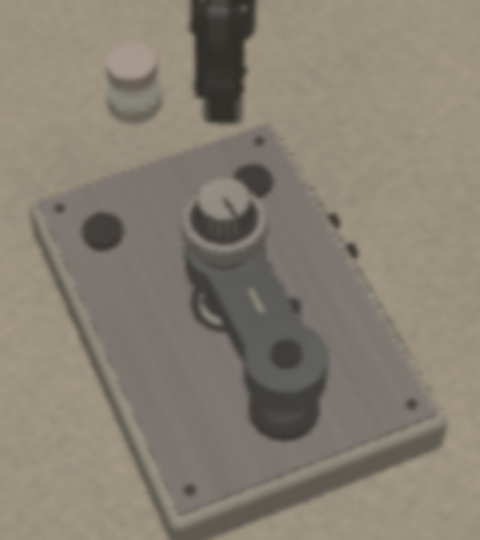

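```bash
python3 - <<'E'
from h import *
f=grab_frame('wrist')
p=onz(f,235.3,225.2,.119);k=onz(f,312.6,197.4,.17);print(p,k,np.linalg.norm((k-p)[:2]),np.degrees(np.arctan2(*(k-p)[1::-1])))
s=[onz(f,u,v,.05)[:2] for u,v in((198,163.5),(380,67.5),(429,187.5),(260.5,266.5))];
for i in range(4):print(s[i].round(4), np.degrees(np.arctan2(*(s[(i+1)%4]-s[i])[::-1])))
b=cv2.imread('pics/sd9.png');t=b[235:290,195:330]
for n in('sd5','sd6'):
    m=cv2.matchTemplate(cv2.imread(f'pics/{n}.png'),t,cv2.TM_CCOEFF_NORMED);print(n,cv2.minMaxLoc(m)[1:])
E
```

```text
[0.56658442 0.10922464 0.119     ] [0.55201518 0.01497748 0.17      ] 0.09536660677113985 -98.78753606242961
[0.6486 0.1241] -99.86567868248183
[ 0.6061 -0.1202] 170.16501161233833
[ 0.4499 -0.0932] 80.30685156857302
[0.4917 0.1516] -9.947912473241194
sd5 (0.992328405380249, (166, 121), (192, 235))
sd6 (0.9918799996376038, (444, 329), (192, 235))
```

```bash
python3 -m crank '[[[0.5,0,0,0,-10.5],[0.5,0,0,0,-10.5],[0.5,0,0,0,-10.5],[0.5,0,0,0,-10.5],[0.5,0,0,0,-10.5],[0.5,0,0,0,-10.5],[0.5,0,0,0,-10.5],[0.5,0,0,0,-10.5]]]' >/dev/null; python3 -m crank '[[[0.5,0,0,0,-10.5],[0.5,0,0,0,-10.5],[0.5,0,0,0,-10.5],[0.5,0,0,0,-1],[0.5,0,0,0,0]]]'>/dev/null;  python3 -c "
from h import *
rep([.5535,.0155,.20])
f=grab_frame('wrist');crop(f,200,40,240,220,3,'pics/w10.png')"
```

```text
t 26.0 tcp [0.5498 0.0142 0.2817] jawyaw -10.07 y [-0.001  0.    -1.   ] j [-0.11 -0.15  1.73 -0.    1.57  0.07] F [-0.69  0.55  0.67] T [-0.007  0.001  0.022] w 0.748
d tool cm [-0.19  8.16  0.35]
```

View pics/w10.png

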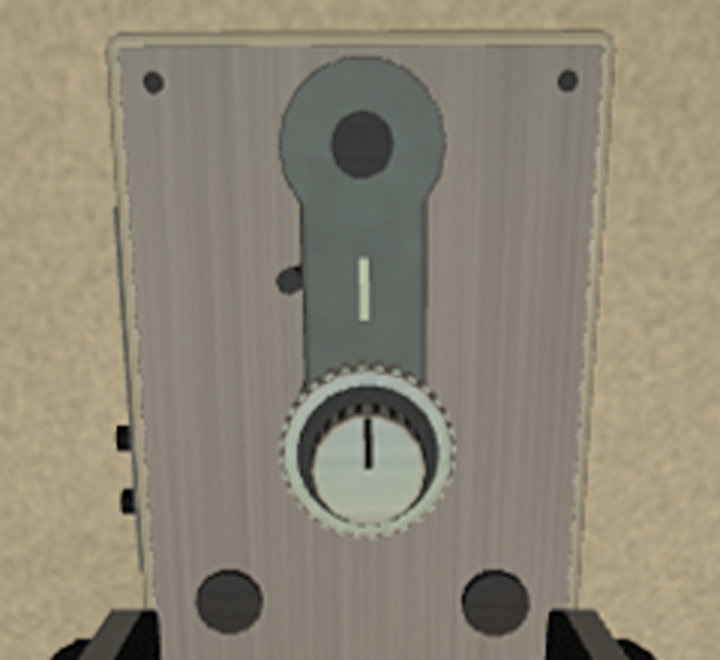

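```bash
python3 -m crank '[[[0.5,-0.15,4,0.5,0],[0.5,0,4,0,0],[0.5,0,3,0,0],[0.5,0,0,0,0]]]' >/dev/null;  python3 -c "
from h import *
rep([.555,.0155,.123])
f=grab_frame('wrist');crop(f,200,100,240,260,2.3,'pics/w11.png')"
```

```text
t 26.55 tcp [0.5531 0.015  0.169 ] jawyaw -10.0 y [-0.006  0.001 -1.   ] j [-0.11 -0.07  1.84 -0.    1.38  0.07] F [ 0.6  -0.11  0.41] T [0.027 0.068 0.025] w 0.749
d tool cm [-0.08  4.6   0.21]
```

View pics/w11.png

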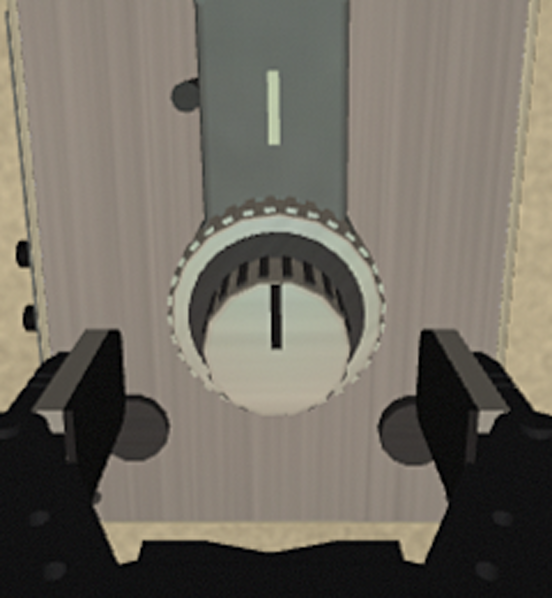

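```bash
python3 -m crank '[[[0.5,-0.05,1.5,0.2,0],[0.5,0,1.5,0,0],[0.5,0,1.3,0,0],[0.5,0,0,0,0],[0.5,0,0,0,0]]]' >/dev/null;  python3 -c "
from h import *
rep([.555,.0155,.123])"
python3 -m crank '[[[0.5,0,0,-0.2,0],[0.5,0,0,-0.2,0],[0.5,0,0,-0.15,0],[0.5,0,0,0,0]]]' >/dev/null;  python3 -c "
from h import *
rep([.555,.0155,.123])"
```

```text
t 27.23 tcp [0.5575 0.015  0.1295] jawyaw -9.94 y [ 0.  0. -1.] j [-0.11 -0.02  1.86  0.    1.3   0.07] F [-0.07  0.09 -0.29] T [ 0.032 -0.     0.015] w 0.749
d tool cm [-0.01  0.65 -0.25]
t 27.73 tcp [0.5518 0.016  0.1294] jawyaw -9.93 y [ 0. -0. -1.] j [-0.11 -0.04  1.88 -0.    1.3   0.07] F [-0.5   0.09  0.22] T [ 0.012 -0.016  0.032] w 0.748
d tool cm [-0.01  0.64  0.32]
```

```bash
python3 -m crank '[[[0.5,0,0.3,-0.1,0],[0.5,0,0,0,0]]]' >/dev/null;  python3 -c "
from h import *
rep()"
python3 -m crank '[[[0.5,0,0,-0.1,0],[0.5,0,0,0,0]]]' >/dev/null;  python3 -c "
from h import *
rep()"
python3 -m crank '[[[0.5,0,0,-0.1,0],[0.5,0,0,0,0]]]' >/dev/null;  python3 -c "
from h import *
rep()"
```

```text
t 27.98 tcp [0.5507 0.0161 0.1259] jawyaw -9.93 y [-0.001  0.    -1.   ] j [-0.11 -0.03  1.88  0.    1.29  0.07] F [-0.28 -0.25 -0.18] T [-0.005  0.008 -0.022] w 0.752
t 28.23 tcp [0.5504 0.0162 0.1261] jawyaw -9.94 y [ 0.002 -0.    -1.   ] j [-0.11 -0.04  1.88 -0.    1.29  0.07] F [ 5.1  -0.67 -3.62] T [-0.111 -0.665 -0.033] w 0.75
t 28.48 tcp [0.5502 0.0162 0.1262] jawyaw -9.95 y [ 0.004 -0.    -1.   ] j [-0.11 -0.04  1.89 -0.    1.29  0.07] F [ 7.85 -0.44 -6.1 ] T [-0.155 -1.183 -0.029] w 0.753
```

```bash
python3 -m crank '[[[0.5,0,0,-0.1,0],[0.5,0,0,0,0]]]' >/dev/null;  python3 -c "
from h import *
rep()"
python3 -m crank '[[[0.5,0,0,-0.1,0],[0.5,0,0,0,0]]]' >/dev/null;  python3 -c "
from h import *
rep()"
python3 -m crank '[[[0.5,0,0,-0.1,0],[0.5,0,0,0,0]]]' >/dev/null;  python3 -c "
from h import *
rep()"
```

```text
t 28.73 tcp [0.5499 0.0162 0.1261] jawyaw -9.95 y [ 0.006 -0.001 -1.   ] j [-0.11 -0.04  1.89 -0.    1.29  0.07] F [12.45 -1.32 -8.66] T [-0.256 -1.542  0.002] w 0.746
t 28.98 tcp [0.549  0.0161 0.1261] jawyaw -9.96 y [ 0.006 -0.001 -1.   ] j [-0.11 -0.04  1.89 -0.    1.29  0.07] F [11.35 -3.13 -8.44] T [-0.274 -1.564 -0.024] w 0.749
t 29.23 tcp [0.5487 0.016  0.1262] jawyaw -9.97 y [ 0.008 -0.002 -1.   ] j [-0.11 -0.04  1.89 -0.    1.29  0.07] F [ 15.14  -2.7  -10.17] T [-0.45  -1.976 -0.051] w 0.75
```

```bash
python3 -m crank '[[[0.5,0,0,0.4,0],[0.5,0,0,0.45,0],[0.5,0,0,0,0],[0.5,0,-3,0,0],[0.5,0,-4,0,0],[0.5,0,-4,0,0],[0.5,0,-4,-0.2,0],[0.5,0,0,0,0]]]' >/dev/null;  python3 -c "
from h import *
rep()
f=grab_frame('wrist');crop(f,200,40,240,220,3,'pics/w12.png')
b=grab_frame('side');crop(b,240,145,150,150,4,'pics/sd12.png')
x=cv2.imread('pics/sd9.png');t=x[235:290,195:330]
m=cv2.matchTemplate(cv2.imread('pics/sd12.png'),t,cv2.TM_CCOEFF_NORMED);print(cv2.minMaxLoc(m)[1:])"
```

```text
t 30.23 tcp [0.5541 0.0158 0.2813] jawyaw -9.92 y [ 0.008 -0.001 -1.   ] j [-0.11 -0.15  1.72  0.    1.56  0.07] F [ 0.35 -0.23 -0.51] T [-0.025  0.03   0.02 ] w 0.75
(0.9919178485870361, (443, 314), (192, 235))
```

View pics/w12.png

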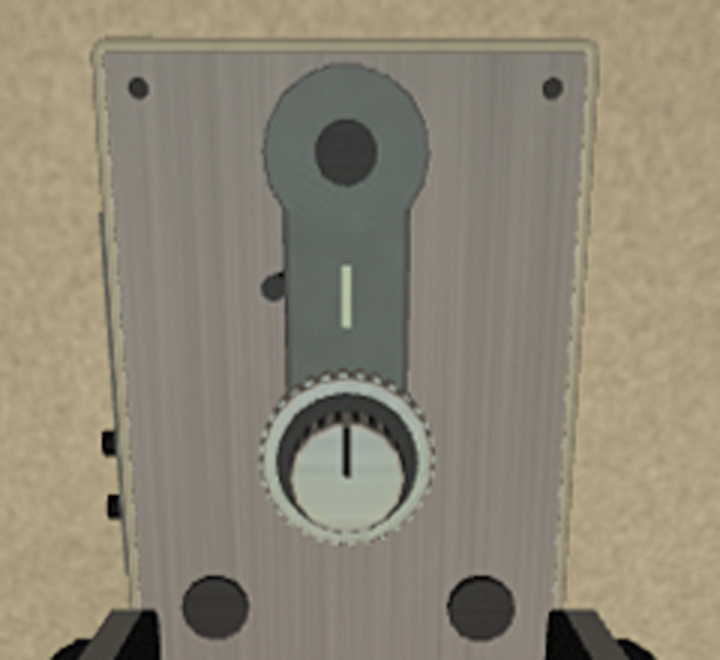

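View pics/sd12.png

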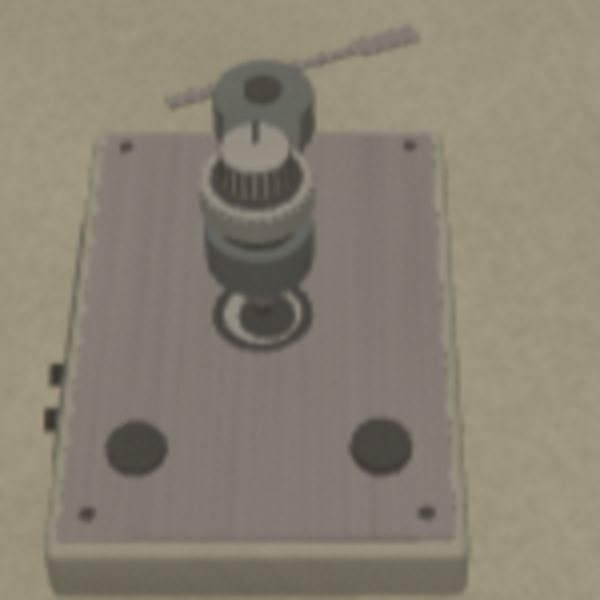

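```bash
python3 -c "
from plant import *
print(job_done(),state()['time'])"
```

```text
the job is handed in; nothing more can be done
the job is handed in; nothing more can be done
```

I swung the clamp arm back to its stop, turned only the feed ring clockwise until the anvil pressed on the coupon, and let go. The job was handed in at about 30 s of the 72 s, with the gripper clear of everything.

- **Anvil force:** I estimate 14.6 N, give or take about 1.5 N. This comes from fitting the noisy ring torque, about 0.03 N m per reading. Contact showed after about 99° of turning, and I fed roughly 17° further. I did not measure the force directly.
- **Swing:** after I first released the ring, the pictures showed the arm had crept about 1.1° (1.5 mm) off its stop. I pushed it back with about 15 N on the outside of the ring, and the last pictures show it back at the stop.
- **Order and ring during that push:** the push came after the anvil was already pressing. The moment on the ring stayed at about 0.05 N m, well below what turns it, so I expect the feed is unchanged. I did not measure the feed again afterwards.
- **Inner knob:** its black line is still on the arm's white mark in the last wrist picture.
- **Coupon on the window:** it lay about 2–3 mm off centre at the start. It is still on the window and looks slightly better centred now.
- **Other items:** the two spare coupons and the spatula are where they were in the last pictures. The jar also looked undisturbed, but I last saw it just before the corrective push.

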